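# Clamp the small bottle in the bench vice to the set force

### The arm

A 6-joint arm with a two-finger parallel gripper is mounted at the origin on a cart in front of the work surface, level with it; the furniture and walls round the work are solid. World frame = base frame: x ahead of the robot, y to its left, z up, the work surface at z = 0. Lengths are in m, angles in rad, forces in N, time in s.
With the tool pointing down it reaches from about 0.35 to 0.775 m from the base axis. Payload 5.5 kg.
Tool frame: the origin (TCP) lies midway between the tips of the shut fingers; the grasp point (between the pads) lies 19 mm behind it; z points along the fingers, y is the line along which they close (so a half turn about z gives the same grasp; the last joint's range is limited). The gripper opens to 85 mm and grips with 20 to 120 N. Pads are 22 mm wide; open, the fingers measure 114 mm over their backs; the gripper's body (76 mm by 85 mm) begins 54 mm behind the grasp point. The pads swing forward as they close: fully open they stand 13 mm farther back than shut.
Start: joints at [-1.242, 0.313, 0.046, 1.304, 0, 1.431], TCP at [0.26, -0.513, 0.231] pointing down, gripper open.
Joint ranges: [-2.76, 2.76], [-0.86, 1.69], [-1.03, 1.26], [-2.2, 2.34], [-1.47, 1.5], [-3.14, 3.14]. Speed limits (rad/s): [2.57, 2.57, 3.14, 3.14, 3.14, 3.14].

### API

Orientations are given as a unit quaternion [w, x, y, z].
In Python, from workcell import env gives the robot as it stands.
- The arm moves only by the tool move_arm, never from a script. Its argument "targets" is a list of rows, each a list of 3 entries, a list of its own where there are three numbers: the shift along the tool's x, y, z in mm, then the turn, a rotation vector about the tool's x, y, z in units of 10 degrees (1.0 is 10 degrees), then the closure, from -1 (fully open) to 1 (shut). In form: [[[dx, dy, dz], [ax, ay, az], gripper], ...]. A call has 1 to 5 rows; each row is the pose to reach, as a shift and turn from the pose commanded when the call began, along the tool's axes at that moment; what a row does not reach only later rows make up. A row lasts 1/8 s, in which the tool goes at most 62.5 mm and 10.7 degrees, less where a joint would pass 70% of its speed; a pose out of reach is approached as far as the arm can. A call with a gripper value outside its range is refused whole. The fingers move at their own pace and stop on an object; "squeeze" is the grip in N (left out, the last holds). Time passes only in rows, so rows that repeat a pose let the fingers close. It gives the time, the measured TCP pose, the force, the opening and the grip force at its end, in the units of the state.
- env.get_state(): the state, without advancing time (a new reading comes with each control period).
- env.read_camera(name): name is "side" or "top"; returns a dict with "pixels" (400x640x3 uint8, red, green, blue), "fovy" (degrees; the focal length in pixels is half the picture's height over the tangent of half this angle, whatever the lens; pixels are square), "cx", "cy" (the principal point, pixels), "dist_coeffs" ([k1, k2, p1, p2, k3] as OpenCV has them; the pictures are not rectified), "extrinsics" (4x4, takes a point from world to camera coordinates). Camera axes: x right, y up, looking along -z (the intrinsics and any distortion apply to the point x, -y, -z); pixel columns grow to the right and rows downward; lengths in m; the calibration is good to about 2 mm. A picture is of the moment at which its call begins. There is no depth.
- env.hand_in(): hands the job in; it is judged then, once.
Trained networks look in a picture, given as the dict that the camera call returned (one of the last four; its "shot" number tells which), for a name from the list of things; names that differ only in an ending like _2 or _b are one class to them, and where a whole thing is asked for, a point or a joint stands for the part that bears it (a point fixed in the world has none). Each returns a list of dicts, best first, with "confidence" (0 to 1); they miss things now and then, are a little off and sometimes report something else, mostly with a low value. They report only what shows in the picture. A call takes as long as a camera call.
- env.spot_in(thing, picture): "centre" ([x, y, z] in m, in world coordinates, good to about 4 mm: the middle of the surface that is visible of it).
- env.regions_of(thing, picture): "mask" (400x640 bool, what is visible of it).
- env.landmark_of(thing, picture): "centre" ([x, y, z] in m, in world coordinates, good to about 4 mm: a listed point, or the origin of a listed thing).
The state is a dict: "clock": time; "joint_pos": joint angles; "qvel": joint speeds; "tau": joint torques, N m; "tcp_pos": TCP position; "orientation": TCP orientation; "wrist_force": force on the tool from outside, world axes, zero at the start; "ft_torque": the same for the moment, N m; "finger_gap": finger opening in m; "grip_force": force on a finger pad.
Only numpy, scipy, OpenCV 4.12 (cv2) and the standard library are available. Lean on these libraries where they do the work, as an engineer would, in place of code of your own. Each camera call takes 0.05 s, during which the arm holds its last target. There are 200 camera calls.

### The job

Stand the small screw-cap bottle upright on the bed of the bench vice, between its jaws, and let go of it. Then turn the crank clockwise (seen from above) until the indicator tab pops up out of the sliding block, stop there (the glass stands less than a quarter turn more), and leave the bottle clamped upright with the crank released. Do not disturb the other things on the bench.

Things in the scene. Friction and masses are not known exactly. Their poses are not given: they have to be found in the camera images.
- bottle_mid (a point): Centre, half-way up, of the small round glass bottle with a ribbed screw cap: loose, about 60 g, upright on the worktop at the start, 62 mm tall. The body is 29 mm in diameter up to a shoulder 36 to 42 mm above its foot; the cap above is 21 mm in diameter. Its z axis points up through the cap.
- vice: Bench vice, fixed; place and yaw vary. Origin on the worktop on its middle line; x runs along the bed from the crank end to the fixed jaw, z up. Bed: a plate 12 mm thick, 72 mm wide (y), x = -124 to +72 mm. The gear housing under the crank fills x = -121 to -59, y = -31 to +31 mm, up to 61 mm. The crank turns about the vertical line x = -90 mm, y = 0.
- seat (a point): Top of the vice bed (12 mm above the worktop), x = +27 mm, y = 0 in the vice frame, half-way between the jaws at crank joint 0: stand the bottle about here. The open jaws leave 11 to 15 mm more than the bottle needs. Turning the crank then pushes the bottle home against the fixed jaw (axis at x = +35 mm, y = 0).
- crank_grip (a point): Grip point of the crank's upright black handle, 108 mm above the worktop, 42 mm from the crank's axis. The handle is a round sleeve 18 mm in diameter, 83 to 129 mm above the worktop, free to spin on its pin: a gripper holding it can follow the circle without turning. It stays at this height; nothing is in the way above the crank arm (71 to 83 mm).
- crank (a joint): Angle of the crank in rad; it grows as the crank is turned clockwise seen from above, which closes the jaws (12 mm per turn, from stops at -0.6 to 16). It starts between 0 and 2.2. It takes about 2 to 3 N at the handle and stays where it is left.
- jaw (a joint): Travel in m of the movable jaw's spring, 0 until the jaw presses on something (then 5 N, rising by 1.5 N per mm). The tab is let go at about 0.005. Over 0.009 (about 2 rad of crank past the tab's release) the bottle would be damaged.
- tab (a joint): Height in m by which the indicator tab stands out of the sliding block: 0 held in, 0.014 fully out. It jumps out by its own spring when the clamping force is reached (about 12 N) and then stays out. It cannot come out while no bottle is between the jaws.
- tab_top (a point): Top of the indicator tab, a steel plate 18 mm wide, 4 mm thick, in a black slot on top of the aluminium sliding block that carries the movable jaw (52 mm wide, 52 mm high, x = -46 to -16 mm in the vice frame at crank joint 0, moving with the jaw). It is 1 mm proud of the block when held in and 15 mm proud when out.
- tape_mid (a point): Centre of the two stacked rolls of tape, 81 mm in diameter, 32 mm tall; a bystander.
- vial_mid (a point): Centre of the clear snap-cap vial, 26 mm in diameter, 78 mm tall; a bystander.
- carton_mid (a point): Centre of the small carton, 30 x 40 x 54 mm; a bystander.
- fixed_jaw (a point): Bottom of the fixed jaw's V, at its top edge, 46 mm above the worktop, x = +50 mm in the vice frame. The jaw is a shallow upright V 26 mm wide (y), flanks 5 mm nearer to the other jaw. The movable jaw mirrors it, its V bottom at x = +4 mm at crank joint 0; it moves to +x by 12 mm per crank turn.
- instrument_edge (a point): Middle of the front upper edge of the big white bench instrument, fixed, solid, always here, to the left of the vice: its front shelf, 118 mm high, reaches from here to +x, 145 mm to either side (world y); about 60 mm further back its 0.35 m tall body begins. Carry things past in front of it and keep hand and wrist clear.

How it is judged:
By the outcome, as a careful person would: the job done as asked, in the order asked, and still so for the second after the job is handed in, with the robot touching nothing.
It also fails if it takes over 72 s, if anything falls off the work surface, if the arm or the gripper's body presses on something with over 40 N, if the wrist force passes 120 N, or if a joint passes its speed limit or range.

## Working session

There is one attempt and no reset: what is moved stays moved. The work goes in short steps, Python scripts to look and compute and a tool call to move; the robot and the scene stay as the last step left them, time stands still between calls to the robot, and variables do not carry over. Pictures are saved under pics/ and viewed, at most 10 in all, crops included, and the job is handed in when it is done.

Besides the shell and the picture viewer there is one more tool, called by a JSON object that holds its "op" and its "data". move_arm: Moves the arm, as the interface text tells. Its arguments: {"type":"object","properties":{"targets":{"type":"array","items":{"type":"array"}},"squeeze":{"type":"number"}},"required":["targets"]}

```bash
mkdir -p pics; cat > h.py <<'E'
import numpy as np, cv2
from workcell import env
from scipy.spatial.transform import Rotation as R
def shot(n,save=None):
    p=env.read_camera(n)
    if save: cv2.imwrite('pics/'+save,p['pixels'][:,:,::-1])
    return p
def lm(p,names):
    for t in names:
        r=env.landmark_of(t,p)
        print(t,[(np.round(np.array(d['centre'])*1000).astype(int).tolist(),round(d['confidence'],2)) for d in r[:2]])
def K(p):
    f=200/np.tan(np.radians(p['fovy'])/2)
    return np.array([[f,0,p['cx']],[0,f,p['cy']],[0,0,1]])
def proj(p,P):
    P=np.atleast_2d(P); E=np.array(p['extrinsics']); c=P@E[:3,:3].T+E[:3,3]
    c=c*[1,-1,-1]
    return cv2.projectPoints(c.reshape(-1,1,3),np.zeros(3),np.zeros(3),K(p),np.array(p['dist_coeffs'],float))[0][:,0]
def ray(p,uv):
    q=cv2.undistortPoints(np.array(uv,float).reshape(-1,1,2),K(p),np.array(p['dist_coeffs'],float))[:,0]
    E=np.array(p['extrinsics']); d=np.c_[q[:,0],-q[:,1],-np.ones(len(q))]@E[:3,:3]
    return -E[:3,:3].T@E[:3,3],d
def onz(p,uv,z):
    o,d=ray(p,uv); return o+d*((z-o[2])/d[:,2])[:,None]
def tool(target):
    s=env.get_state(); q=s['orientation']; r=R.from_quat([q[1],q[2],q[3],q[0]])
    return r.inv().apply(np.array(target)-s['tcp_pos'])*1000
def st():
    s=env.get_state()
    for k in ['clock','joint_pos','tcp_pos','orientation','wrist_force','finger_gap','grip_force']: print(k,np.round(s[k],4))
E
python3 - <<'E'
from h import *
st()
for n in ['side','top']:
    p=shot(n,n+'0.png'); print(n)
    lm(p,['bottle_mid','vice','seat','crank_grip','tab_top','tape_mid','vial_mid','carton_mid','fixed_jaw','instrument_edge'])
E
```

```text
clock 0.0
joint_pos [-1.2416  0.314   0.0449  1.3036 -0.      1.4312]
tcp_pos [ 0.2596 -0.5125  0.2304]
orientation [-9.000e-04  9.727e-01  2.323e-01 -1.000e-04]
wrist_force [ 0.0193  0.2895 -0.5978]
finger_gap 0.0852
grip_force 0.0
side
bottle_mid [([461, 39, 28], 0.49), ([516, 341, 40], 0.35)]
vice [([521, -275, 5], 0.8)]
seat [([529, -248, 11], 0.72)]
crank_grip [([494, -330, 107], 0.51), ([527, -249, 13], 0.16)]
tab_top []
tape_mid [([530, -250, 13], 0.28)]
vial_mid []
carton_mid [([525, 449, 27], 0.67)]
fixed_jaw [([524, -227, 45], 0.71), ([529, -249, 10], 0.41)]
instrument_edge [([557, 37, 119], 0.76)]
top
bottle_mid [([460, 40, 29], 0.43)]
vice [([526, -277, 0], 0.76)]
seat [([525, -244, 15], 0.76)]
crank_grip [([495, -331, 108], 0.54)]
tab_top []
tape_mid [([682, -267, 16], 0.81)]
vial_mid [([514, 341, 39], 0.47)]
carton_mid [([523, 452, 26], 0.68), ([528, -247, 11], 0.2)]
fixed_jaw [([527, -227, 51], 0.95)]
instrument_edge [([555, 38, 120], 0.89)]
```

View pics/side0.png

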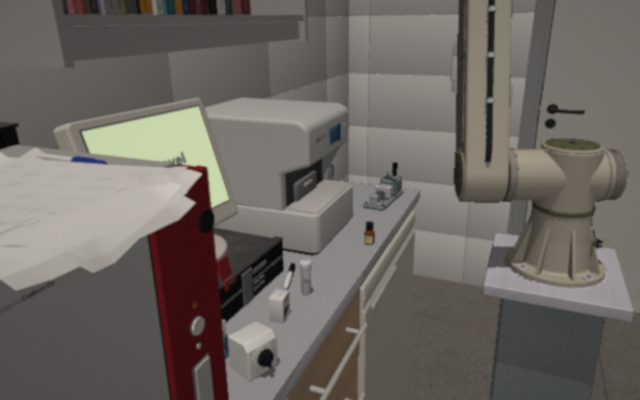

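View pics/top0.png

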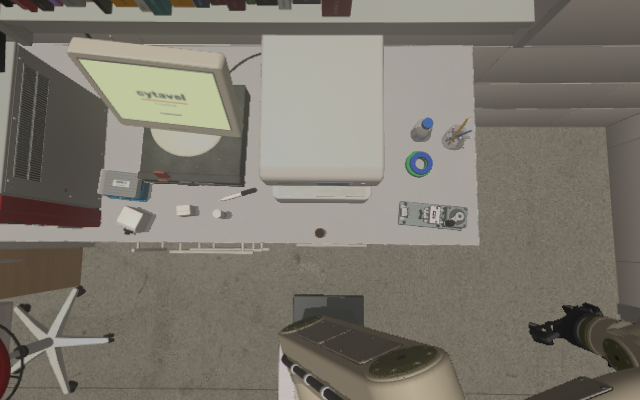

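The side view shows the bottle at (369,233) and the vice at (385,190). In the top view the bottle is at (320,232), the vice at (432,215) with its crank end to the right, and the tape at (419,163).

```bash
python3 - <<'E'
from h import *
from scipy.optimize import minimize
p=shot('top'); r=env.regions_of('vice',p); m=np.array(r[0]['mask']); print(r[0]['confidence'],m.sum())
def model(x,y,a):
    c,s=np.cos(a),np.sin(a); out=np.zeros((400*4,640*4),np.uint8)
    T=lambda P:np.array([[x+c*u-s*v,y+s*u+c*v,w] for u,v,w in P])
    for x0,x1,h,z0,z1 in [(-.124,.072,.036,0,.012),(-.121,-.059,.031,0,.061),(-.046,-.016,.026,.012,.052)]:
        q=proj(p,T([(i,j,k) for i in(x0,x1) for j in(-h,h) for k in(z0,z1)]))
        cv2.fillConvexPoly(out,cv2.convexHull((q*4+1.5).round().astype(np.int32)),1)
    return cv2.resize(out.astype(np.float32),(640,400),interpolation=cv2.INTER_AREA)
best=minimize(lambda t:np.abs(model(t[0],t[1],t[2])-m).sum(),[.524,-.276,np.pi/2],method='Nelder-Mead',options=dict(initial_simplex=[[.524,-.276,1.57],[.53,-.276,1.57],[.524,-.27,1.57],[.524,-.276,1.8]]))
x,y,a=best.x; print(np.round(best.x,4),np.degrees(a),best.fun)
T=lambda u,v,w:[x+np.cos(a)*u-np.sin(a)*v,y+np.sin(a)*u+np.cos(a)*v,w]
for n,P in dict(seat=T(.027,0,.012),fj=T(.05,0,.046),axis=T(-.09,0,.1)).items(): print(n,np.round(P,4))
img=cv2.resize(p['pixels'][185:245,310:480,::-1],None,fx=4.5,fy=4.5,interpolation=cv2.INTER_CUBIC)
for P in [T(i,j,.012) for i in(-.124,.072) for j in(-.036,.036)]+[T(.05,0,.046),T(-.09,0,.083)]+[[.4605,.0395,.062]]:
    u=proj(p,P)[0]; cv2.circle(img,tuple(((u-[310,185]+.5)*4.5).astype(int).tolist()),3,(0,0,255),-1)
cv2.imwrite('pics/crop.png',img)
q=env.regions_of('bottle_mid',p)[0]; ys,xs=np.nonzero(q['mask']); print('bottle px',xs.mean(),ys.mean(),len(xs),onz(p,[[xs.mean(),ys.mean()]],.05))
E
```

```text
0.8 1567
[ 0.5197 -0.2749  1.4721] 84.3453817728354 99.875
seat [ 0.5223 -0.248   0.012 ]
fj [ 0.5246 -0.2251  0.046 ]
axis [ 0.5108 -0.3644  0.1   ]
bottle px 319.55555555555554 232.64814814814815 54 [[0.45879424 0.03841438 0.05      ]]
```

View pics/crop.png

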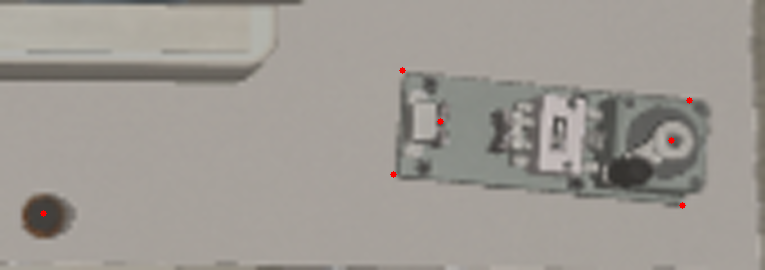

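{"op": "move_arm", "data": {"targets": [[[0,0,0],[0,0,0],-1]]}}

```text
clock: 1.38
tcp_pos: [0.2598, -0.513, 0.2313]
orientation: [0.0, 0.973, 0.232, 0.0]
wrist_force: [-0.2, 0.9, 0.6]
finger_gap: 0.0853
grip_force: 0.0
```

The fit matches the crop: bottle cap centre at (43,213), fixed jaw V at (440,121), crank axis at (671,140), and the handle knob at (630,170) in the crop. Vice yaw is about 85°, so I move to above the bottle.

{"op": "move_arm", "data": {"targets": [[[43,-40,0],[0,0,-1],-1],[[86,-80,0],[0,0,-2],-1],[[128,-120,0],[0,0,-3],-1],[[171,-160,0],[0,0,-4],-1],[[214,-201,0],[0,0,-5],-1]]}}

```text
clock: 2.0
tcp_pos: [0.3603, -0.2354, 0.2315]
orientation: [0.001, 0.782, 0.624, 0.0]
wrist_force: [0.9, 0.2, 1.1]
finger_gap: 0.085
grip_force: 0.0
```

```bash
python3 - <<'E'
from h import *
st(); print(tool([.460,.039,.231]))
E
```

```text
clock 2.0
joint_pos [-7.6580e-01  3.2500e-02 -2.9540e-01  1.2419e+00  1.0000e-04  1.0292e+00]
tcp_pos [ 0.3603 -0.2354  0.2315]
orientation [5.000e-04 7.818e-01 6.236e-01 1.000e-04]
wrist_force [0.9168 0.1724 1.0913]
finger_gap 0.085
grip_force 0.0
[289.7083011   36.1794363    0.42430605]
```

{"op": "move_arm", "data": {"targets": [[[58,7,0],[0,0,-0.4],-0.6],[[116,14,20],[0,0,-0.8],-0.4],[[174,22,50],[0,0,-0.8],-0.2],[[232,29,90],[0,0,-0.8],-0.2],[[290,36,110],[0,0,-0.8],-0.2]]}}

```text
clock: 2.62
tcp_pos: [0.4575, 0.0297, 0.124]
orientation: [0.0, 0.738, 0.675, -0.0]
wrist_force: [1.2, -0.9, -0.4]
finger_gap: 0.0513
grip_force: 0.0
```

{"op": "move_arm", "data": {"targets": [[[0,0,0],[0,0,0],-0.2],[[0,0,0],[0,0,0],-0.2]]}}

```text
clock: 2.88
tcp_pos: [0.4575, 0.0282, 0.1252]
orientation: [0.0, 0.738, 0.675, -0.0]
wrist_force: [-0.2, -0.4, -0.6]
finger_gap: 0.051
grip_force: 0.0
```

```bash
python3 - <<'E'
from h import *
st(); print(tool([.460,.039,.033]))
p=shot('side'); lm(p,['bottle_mid'])
s=env.get_state()['tcp_pos']; u=proj(p,s)[0]; print(u)
img=p['pixels'][180:270,310:430,::-1].copy()
cv2.imwrite('pics/s1.png',cv2.resize(img,None,fx=5,fy=5,interpolation=cv2.INTER_CUBIC))
E
```

```text
clock 2.875
joint_pos [-1.1350e-01  1.5360e-01 -4.3130e-01  9.8610e-01 -5.0000e-04  1.5458e+00]
tcp_pos [0.4575 0.0282 0.1252]
orientation [ 1.000e-04  7.377e-01  6.751e-01 -2.000e-04]
wrist_force [-0.1961 -0.4332 -0.5647]
finger_gap 0.051
grip_force 0.0
[11.01751007  1.56103521 92.16069667]
bottle_mid [([462, 40, 26], 0.48)]
[372.41394258 199.35603819]
```

View pics/s1.png

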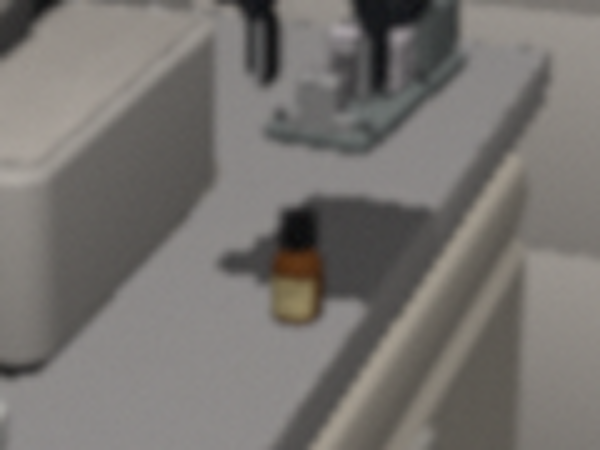

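The crop shows the two fingers at (260,50) and (380,50), over the bottle cap at (297,230). I lower onto the cap and close.

{"op": "move_arm", "data": {"targets": [[[11,2,35],[0,0,0],-0.2],[[11,2,70],[0,0,0],-0.2],[[11,2,93],[0,0,0],-0.2],[[11,2,93],[0,0,0],-0.2],[[11,2,93],[0,0,0],0.4]], "squeeze": 30}}

```text
clock: 3.6
tcp_pos: [0.4615, 0.0378, 0.0333]
orientation: [0.001, 0.739, 0.674, 0.001]
wrist_force: [-0.3, -0.3, -0.3]
finger_gap: 0.0344
grip_force: 0.0
```

{"op": "move_arm", "data": {"targets": [[[0,0,0],[0,0,0],1],[[0,0,0],[0,0,0],1],[[0,0,0],[0,0,0],1]]}}

```text
clock: 3.98
tcp_pos: [0.4622, 0.0383, 0.0335]
orientation: [0.002, 0.738, 0.675, 0.001]
wrist_force: [0.0, -1.9, 6.7]
finger_gap: 0.0224
grip_force: 28.1
```

{"op": "move_arm", "data": {"targets": [[[0,0,-20],[0,0,0],1],[[0,0,-50],[0,0,0],1],[[-15,0,-80],[0,0,0],1],[[-50,0,-90],[0,0,0],1],[[-95,0,-90],[0,0,0],1]]}}

```text
clock: 4.6
tcp_pos: [0.4526, -0.0562, 0.1235]
orientation: [0.001, 0.737, 0.676, 0.001]
wrist_force: [0.0, -1.0, -0.6]
finger_gap: 0.0225
grip_force: 26.0
```

{"op": "move_arm", "data": {"targets": [[[-40,5,0],[0,0,0],1],[[-80,10,0],[0,0,0],1],[[-110,25,0],[0,0,0],1],[[-140,45,0],[0,0,0],1],[[-170,65,0],[0,0,0],1]]}}

```text
clock: 5.22
tcp_pos: [0.5017, -0.2317, 0.1221]
orientation: [-0.0, 0.738, 0.675, 0.0]
wrist_force: [1.1, 0.7, -1.3]
finger_gap: 0.0223
grip_force: 26.0
```

{"op": "move_arm", "data": {"targets": [[[0,0,0],[0,0,0],1],[[0,0,0],[0,0,0],1]]}}

```text
clock: 5.48
tcp_pos: [0.5008, -0.2302, 0.1217]
orientation: [-0.001, 0.738, 0.675, -0.0]
wrist_force: [-1.2, 0.8, -0.3]
finger_gap: 0.0223
grip_force: 25.9
```

```bash
python3 - <<'E'
from h import *
st(); print(tool([.524,-.2475,.0465]))
for n in ['side','top']:
    p=shot(n); lm(p,['bottle_mid','seat','fixed_jaw','crank_grip'])
    u=proj(p,[.524,-.2475,.012])[0].astype(int); print(u)
    c=p['pixels'][u[1]-35:u[1]+25,u[0]-40:u[0]+40,::-1]
    cv2.imwrite('pics/c_%s.png'%n,cv2.resize(c,None,fx=5,fy=5,interpolation=cv2.INTER_CUBIC))
a,b=[cv2.imread('pics/c_%s.png'%n) for n in ('side','top')]
cv2.imwrite('pics/c.png',np.hstack([a,b]))
E
```

```text
clock 5.475
joint_pos [-5.7660e-01  3.2580e-01 -2.1220e-01  1.0347e+00  3.0000e-04  1.0838e+00]
tcp_pos [ 0.5008 -0.2302  0.1217]
orientation [-9.000e-04  7.381e-01  6.747e-01 -1.000e-04]
wrist_force [-1.1577  0.7924 -0.2993]
finger_gap 0.0223
grip_force 25.9418
[-15.27773705  24.81054399  75.11853782]
bottle_mid [([498, -228, 115], 0.68), ([531, -247, 13], 0.62)]
seat [([527, -247, 11], 0.95), ([500, -230, 119], 0.43)]
fixed_jaw [([527, -226, 45], 0.73)]
crank_grip [([492, -329, 109], 0.58)]
[377 202]
bottle_mid [([500, -228, 117], 0.36)]
seat [([527, -248, 11], 0.62)]
fixed_jaw [([528, -229, 50], 0.68)]
crank_grip [([527, -248, 10], 0.49)]
[412 212]
```

View pics/c.png

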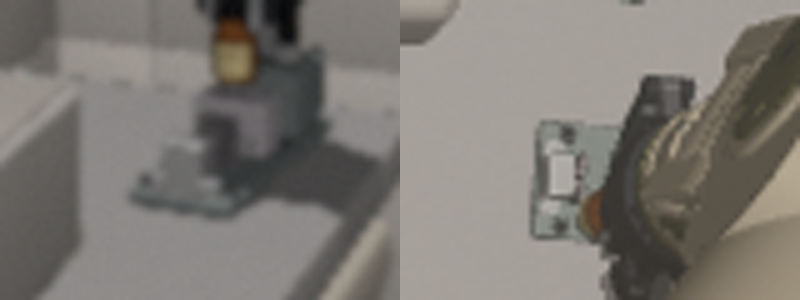

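The side crop shows the bottle held upright at (235,55), above and in front of the jaws. The top crop shows it at (597,215), beside the fixed jaw at (562,175).

{"op": "move_arm", "data": {"targets": [[[-15,27,0],[0,0,0],1],[[-15,27,0],[0,0,0],1],[[-15,27,0],[0,0,0],1]]}}

```text
clock: 6.35
tcp_pos: [0.5265, -0.2479, 0.1218]
orientation: [-0.001, 0.738, 0.675, -0.0]
wrist_force: [-0.6, -0.1, -0.3]
finger_gap: 0.0224
grip_force: 26.0
```

```bash
python3 - <<'E'
from h import *
st(); print(tool([.526,-.2475,.0465]))
p=shot('side'); lm(p,['bottle_mid','seat','fixed_jaw'])
c=p['pixels'][150:225,337:437,::-1]
cv2.imwrite('pics/d.png',cv2.resize(c,None,fx=7,fy=7,interpolation=cv2.INTER_CUBIC))
E
```

```text
clock 6.35
joint_pos [-0.578   0.3808 -0.131   1.0602 -0.      1.0826]
tcp_pos [ 0.5265 -0.2479  0.1218]
orientation [-6.000e-04  7.381e-01  6.747e-01 -2.000e-04]
wrist_force [-0.6204 -0.1302 -0.3262]
finger_gap 0.0224
grip_force 26.042
[ 0.34166878 -0.4672365  75.28953648]
bottle_mid [([526, -246, 114], 0.55)]
seat [([527, -248, 10], 0.72), ([493, -330, 109], 0.32)]
fixed_jaw [([526, -227, 46], 0.76), ([528, 450, 28], 0.37)]
```

View pics/d.png

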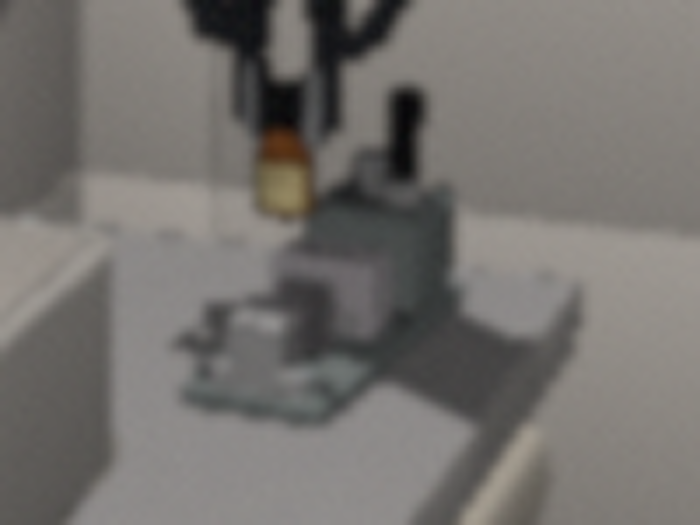

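The bottle hangs upright at (285,175), over the gap between the fixed jaw (260,330) and the sliding block (335,290). I lower it slowly and watch the force.

{"op": "move_arm", "data": {"targets": [[[0,0,20],[0,0,0],1],[[0,0,35],[0,0,0],1],[[0,0,50],[0,0,0],1],[[0,0,62],[0,0,0],1],[[0,0,70],[0,0,0],1]]}}

```text
clock: 7.18
tcp_pos: [0.5268, -0.2481, 0.0512]
orientation: [-0.0, 0.738, 0.675, -0.0]
wrist_force: [-0.1, 0.1, -0.8]
finger_gap: 0.0222
grip_force: 26.0
```

{"op": "move_arm", "data": {"targets": [[[0,0,2],[0,0,0],1],[[0,0,4],[0,0,0],1],[[0,0,4],[0,0,0],1]]}}

```text
clock: 7.55
tcp_pos: [0.5273, -0.2485, 0.0484]
orientation: [0.0, 0.738, 0.675, 0.0]
wrist_force: [0.0, 0.9, -1.0]
finger_gap: 0.0224
grip_force: 26.0
```

{"op": "move_arm", "data": {"targets": [[[0,0,1],[0,0,0],1],[[0,0,2],[0,0,0],1],[[0,0,2],[0,0,0],1]]}}

```text
clock: 7.92
tcp_pos: [0.5271, -0.2483, 0.0461]
orientation: [0.0, 0.738, 0.675, -0.0]
wrist_force: [-0.2, 0.8, -0.9]
finger_gap: 0.0224
grip_force: 26.0
```

{"op": "move_arm", "data": {"targets": [[[0,0,1],[0,0,0],1],[[0,0,1],[0,0,0],1]]}}

```text
clock: 8.18
tcp_pos: [0.5272, -0.2488, 0.0457]
orientation: [0.001, 0.738, 0.675, -0.0]
wrist_force: [-1.8, -1.3, 4.2]
finger_gap: 0.0223
grip_force: 27.6
```

{"op": "move_arm", "data": {"targets": [[[0,0,0.5],[0,0,0],1],[[0,0,0.5],[0,0,0],1]]}}

```text
clock: 8.43
tcp_pos: [0.5272, -0.2489, 0.0456]
orientation: [0.001, 0.738, 0.675, -0.0]
wrist_force: [-2.0, -0.6, 7.4]
finger_gap: 0.0221
grip_force: 28.6
```

{"op": "move_arm", "data": {"targets": [[[0,0,-0.5],[0,0,0],0.3],[[0,0,-0.5],[0,0,0],0],[[0,0,-0.5],[0,0,0],-0.1],[[0,0,-0.5],[0,0,0],-0.1],[[0,0,-15],[0,0,0],-0.1]]}}

```text
clock: 9.05
tcp_pos: [0.5261, -0.2476, 0.0589]
orientation: [-0.001, 0.738, 0.675, -0.0]
wrist_force: [-0.0, -0.6, -0.2]
finger_gap: 0.0468
grip_force: 0.0
```

{"op": "move_arm", "data": {"targets": [[[0,0,-30],[0,0,0],-0.1],[[0,0,-60],[0,0,0],-0.1],[[0,0,-90],[0,0,0],-0.1],[[0,0,-120],[0,0,0],-0.1],[[0,0,-120],[0,0,0],-0.1]]}}

```text
clock: 9.68
tcp_pos: [0.5288, -0.2494, 0.1835]
orientation: [0.003, 0.738, 0.675, 0.001]
wrist_force: [1.0, -0.5, -0.3]
finger_gap: 0.0468
grip_force: 0.0
```

```bash
python3 - <<'E'
from h import *
st()
p=shot('side'); lm(p,['bottle_mid','crank_grip','tab_top'])
c=p['pixels'][150:225,337:437,::-1]
cv2.imwrite('pics/e.png',cv2.resize(c,None,fx=7,fy=7,interpolation=cv2.INTER_CUBIC))
p=shot('top'); lm(p,['bottle_mid','crank_grip','tab_top'])
E
```

```text
clock 9.675
joint_pos [-0.5779  0.3433 -0.0292  1.1916 -0.      1.0826]
tcp_pos [ 0.5288 -0.2494  0.1835]
orientation [0.0033 0.7381 0.6747 0.0008]
wrist_force [ 0.9898 -0.5061 -0.2573]
finger_gap 0.0468
grip_force 0.0
bottle_mid [([528, -244, 41], 0.44)]
crank_grip [([490, -329, 110], 0.52)]
tab_top []
bottle_mid [([527, -246, 41], 0.4)]
crank_grip []
tab_top []
```

View pics/e.png

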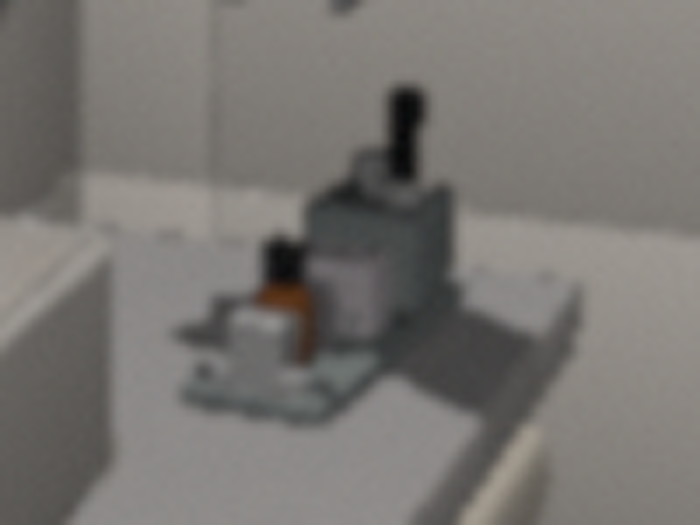

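The bottle stands upright between the jaws, cap at (285,260). The crank handle is at (405,130).

{"op": "move_arm", "data": {"targets": [[[-28,-10,0],[0,0,0],-0.1],[[-56,-20,0],[0,0,0],-0.1],[[-84,-29,0],[0,0,0],-0.1],[[-84,-29,0],[0,0,0],-0.1],[[-84,-29,0],[0,0,0],-0.1]]}}

```text
clock: 10.7
tcp_pos: [0.4905, -0.3289, 0.1792]
orientation: [-0.001, 0.738, 0.675, 0.0]
wrist_force: [0.0, -0.3, -0.6]
finger_gap: 0.0474
grip_force: 0.0
```

```bash
python3 - <<'E'
from h import *
st(); print(tool([.493,-.330,.092]))
p=shot('side'); lm(p,['crank_grip','bottle_mid'])
E
```

```text
clock 10.7
joint_pos [-7.2670e-01  3.6290e-01 -1.1500e-02  1.1973e+00  3.0000e-04  9.3400e-01]
tcp_pos [ 0.4905 -0.3289  0.1792]
orientation [-5.000e-04  7.382e-01  6.746e-01  1.000e-04]
wrist_force [ 0.0274 -0.2871 -0.5553]
finger_gap 0.0474
grip_force 0.0
[-0.9513493   2.63282548 87.17615674]
crank_grip [([492, -332, 107], 0.63)]
bottle_mid [([525, -247, 41], 0.51)]
```

{"op": "move_arm", "data": {"targets": [[[-1,2,30],[0,0,0],-0.1],[[-1,2,60],[0,0,0],-0.1],[[-1,2,86],[0,0,0],-0.1],[[-1,2,86],[0,0,0],-0.1],[[-1,2,86],[0,0,0],0.3]], "squeeze": 30}}

```text
clock: 11.48
tcp_pos: [0.4932, -0.3305, 0.0946]
orientation: [0.001, 0.738, 0.675, 0.0]
wrist_force: [-0.7, -0.4, -0.4]
finger_gap: 0.0308
grip_force: 0.0
```

{"op": "move_arm", "data": {"targets": [[[-1,0,0],[0,0,0],1],[[-1,0,0],[0,0,0],1],[[-1,0,0],[0,0,0],1]]}}

```text
clock: 11.85
tcp_pos: [0.4932, -0.3316, 0.0952]
orientation: [0.001, 0.738, 0.675, 0.0]
wrist_force: [-0.0, 3.8, 6.4]
finger_gap: 0.0171
grip_force: 29.6
```

```bash
cat > circ.py <<'E'
from h import *
import sys
# usage: centre x,y ; start/step/number -> tool-frame offsets from the current commanded (~measured) pose
def rows(c,step,n,r=.042,back=0):
    s=env.get_state(); t=np.array(s['tcp_pos']); q=s['orientation']; r_=R.from_quat([q[1],q[2],q[3],q[0]])
    d=t[:2]-c; a=np.arctan2(d[1],d[0]); print('angle',np.degrees(a).round(1),'radius',np.linalg.norm(d)*1000, 'F',np.round(s['wrist_force'],1))
    for k in range(1,n+1):
        b=a-np.radians(step*k); P=np.array([c[0]+r*np.cos(b),c[1]+r*np.sin(b),t[2]])
        print(np.round(r_.inv().apply(P-t)*1000,1)[:2].tolist(),end=' ')
    print()
E
python3 - <<'E'
from circ import *
st(); rows(np.array([.515,-.3645]),15,5)
E
```

```text
clock 11.85
joint_pos [-7.2740e-01  4.2030e-01 -1.4040e-01  1.0079e+00  7.0000e-04  9.3280e-01]
tcp_pos [ 0.4932 -0.3316  0.0952]
orientation [1.000e-03 7.380e-01 6.748e-01 5.000e-04]
wrist_force [-0.0078  3.7623  6.4335]
finger_gap 0.0171
grip_force 29.5745
angle 123.6 radius 39.43019338316766 F [-0.   3.8  6.4]
[7.7, 7.8] [10.7, 18.3] [11.0, 29.3] [8.3, 39.9] [3.1, 49.5]
```

{"op": "move_arm", "data": {"targets": [[[7,8,0],[0,0,0],1],[[10,18,0],[0,0,0],1],[[11,29,0],[0,0,0],1],[[8,40,0],[0,0,0],1],[[3,49,0],[0,0,0],1]]}}

```text
clock: 12.48
tcp_pos: [0.5413, -0.3355, 0.095]
orientation: [0.002, 0.739, 0.674, -0.002]
wrist_force: [-7.2, -5.3, 7.7]
finger_gap: 0.0168
grip_force: 30.1
```

```bash
python3 - <<'E'
from circ import *
rows(np.array([.515,-.3645]),18,5); lm(shot('side'),['crank_grip','bottle_mid'])
E
```

```text
angle 47.8 radius 39.19337502392808 F [-7.2 -5.3  7.7]
[-7.2, 10.8] [-19.0, 16.6] [-32.0, 18.4] [-45.0, 16.1] [-56.6, 10.0] 
crank_grip [([542, -334, 107], 0.41)]
bottle_mid [([524, -246, 43], 0.64)]
```

```bash
cat > plan.py <<'E'
import numpy as np,sys
# commanded pos (world mm), centre, start angle, step, calls
def plan(cmd,c,a,step,calls,r=42,yaw=84.9):
    y=np.radians(yaw); X=np.array([np.cos(y),np.sin(y)]);Y=np.array([np.sin(y),-np.cos(y)]); cmd=np.array(cmd,float)
    for _ in range(calls):
        L=[]
        for k in range(5):
            a-=step; P=np.array(c)+r*np.array([np.cos(np.radians(a)),np.sin(np.radians(a))]); L.append([round((P-cmd)@X),round((P-cmd)@Y)])
        cmd=cmd+L[-1][0]*X+L[-1][1]*Y; print(L,'end angle',a,'cmd',cmd.round(1))
E
python3 -c "
from plan import *
plan([542.3,-333],[515,-368],52,22.5,3)"
```

```text
[[-13, 10], [-28, 17], [-45, 17], [-60, 11], [-72, 0]] end angle -60.5 cmd [ 535.9 -404.7]
[[-6, -15], [-7, -32], [-1, -47], [11, -59], [26, -65]] end angle -173.0 cmd [ 473.5 -373. ]
[[16, 0], [32, 6], [43, 17], [50, 32], [50, 49]] end angle -285.5 cmd [ 526.7 -327.6]
```

{"op": "move_arm", "data": {"targets": [[[-13,10,0],[0,0,0],1],[[-28,17,0],[0,0,0],1],[[-45,17,0],[0,0,0],1],[[-60,11,0],[0,0,0],1],[[-72,0,0],[0,0,0],1]]}}

```text
clock: 13.25
tcp_pos: [0.5359, -0.4043, 0.095]
orientation: [0.0, 0.738, 0.675, 0.001]
wrist_force: [-2.0, 7.0, 9.9]
finger_gap: 0.0168
grip_force: 30.2
```

{"op": "move_arm", "data": {"targets": [[[-6,-15,0],[0,0,0],1],[[-7,-32,0],[0,0,0],1],[[-1,-47,0],[0,0,0],1],[[11,-59,0],[0,0,0],1],[[26,-65,0],[0,0,0],1]]}}

```text
clock: 13.88
tcp_pos: [0.4727, -0.3747, 0.0952]
orientation: [0.002, 0.739, 0.674, -0.001]
wrist_force: [-0.2, -1.4, 4.9]
finger_gap: 0.0169
grip_force: 30.0
```

```bash
python3 - <<'E'
from circ import *
rows(np.array([.515,-.368]),18,1); p=shot('side');lm(p,['crank_grip','bottle_mid','tab_top'])
E
```

```text
angle -171.0 radius 42.84749847045356 F [-0.2 -1.4  4.9]
[13.3, -0.4] 
crank_grip [([473, -372, 109], 0.46)]
bottle_mid [([523, -245, 40], 0.58), ([522, -273, 4], 0.48)]
tab_top []
```

{"op": "move_arm", "data": {"targets": [[[16,0,0],[0,0,0],1],[[32,6,0],[0,0,0],1],[[43,17,0],[0,0,0],1],[[50,32,0],[0,0,0],1],[[50,49,0],[0,0,0],1]]}}

```text
clock: 14.7
tcp_pos: [0.5266, -0.3275, 0.0951]
orientation: [0.001, 0.738, 0.675, -0.0]
wrist_force: [-3.7, -5.2, 5.7]
finger_gap: 0.017
grip_force: 30.2
```

```bash
python3 - <<'E'
from circ import *
from plan import plan
rows(np.array([.515,-.368]),18,1)
for n in ['side','top']:
    p=shot(n);lm(p,['bottle_mid','tab_top','fixed_jaw'])
    if n=='side':
        print(proj(p,[[.5175,-.297,.053],[.5175,-.297,.067]]))
        np.save('ref.npy',p['pixels'])
        cv2.imwrite('pics/f.png',cv2.resize(p['pixels'][165:215,355:415,::-1],None,fx=10,fy=10,interpolation=cv2.INTER_CUBIC))
plan([526.7,-327.6],[515,-368],74.5,8,6)
E
```

```text
angle 74.1 radius 42.0788220944838 F [-3.7 -5.2  5.7]
[-4.5, 12.3] 
bottle_mid [([524, -246, 40], 0.46)]
tab_top []
fixed_jaw [([529, -225, 47], 0.97)]
[[383.72453758 186.47797591]
 [383.83501346 182.4915458 ]]
bottle_mid [([524, -241, 41], 0.6), ([530, -227, 50], 0.53)]
tab_top [([525, -248, 8], 0.51)]
fixed_jaw []
[[-1, 5], [-4, 11], [-7, 16], [-10, 20], [-15, 24]] end angle 34.5 cmd [ 549.3 -344.7]
[[-4, 4], [-9, 6], [-15, 8], [-21, 10], [-27, 10]] end angle -5.5 cmd [ 556.8 -372.5]
[[-5, -1], [-11, -2], [-17, -4], [-22, -7], [-27, -10]] end angle -45.5 cmd [ 544.5 -398.5]
[[-4, -4], [-7, -9], [-10, -14], [-12, -19], [-14, -25]] end angle -85.5 cmd [ 518.3 -410.2]
[[0, -6], [0, -12], [1, -18], [3, -23], [5, -28]] end angle -125.5 cmd [ 490.9 -402.7]
[[4, -5], [8, -9], [12, -13], [17, -16], [23, -19]] end angle -165.5 cmd [ 474.  -378.1]
```

View pics/f.png

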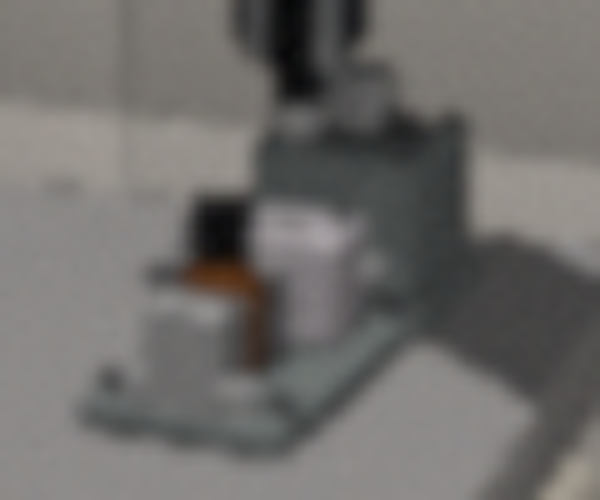

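The crop shows the bottle upright at (225,250) and the sliding block's top at (300,220), with no tab out. I continue in small steps and check numerically.

{"op": "move_arm", "data": {"targets": [[[-1,5,0],[0,0,0],1],[[-4,11,0],[0,0,0],1],[[-7,16,0],[0,0,0],1],[[-10,20,0],[0,0,0],1],[[-15,24,0],[0,0,0],1]]}}

```text
clock: 15.72
tcp_pos: [0.5492, -0.3447, 0.0951]
orientation: [0.001, 0.738, 0.675, 0.0]
wrist_force: [-0.8, 2.3, 7.6]
finger_gap: 0.0173
grip_force: 30.4
```

```bash
cat > chk.py <<'E'
from circ import *
import os
rows(np.array([.515,-.368]),18,1)
p=shot('side'); lm(p,['bottle_mid','tab_top'])
print([(np.round(d['centre'],3).tolist(),round(d['confidence'],2)) for d in env.spot_in('tab_top',p)[:2]])
g=p['pixels'].astype(int).mean(2); print(g[179:190,377:394].round().astype(int))
E
python3 chk.py; python3 -c "
import numpy as np; print(np.load('ref.npy').astype(int).mean(2)[179:190,377:394].round().astype(int))"
```

```text
angle 34.2 radius 41.390355190048076 F [-0.8  2.3  7.6]
[-11.0, 7.1] 
bottle_mid [([527, -242, 40], 0.42)]
tab_top []
[]
[[147 146 136 108  83  79  91  93  93  86  77  74  71  68  58  49  44]
 [147 146 133 102  87  94 102 105 106 106 103 102 101  97  79  64  56]
 [147 146 133 103  90  90  95  98 101 102 103 105 106 105  96  80  66]
 [144 143 132 104  85  84  84  86  90  89  92  94  94  95  92  81  74]
 [129 129 121  97  85  81  82  81  86  83  85  85  87  87  88  82  77]
 [ 87  88  85  82  86  90  88  87  84  86  85  85  85  86  84  81  76]
 [ 42  41  55  79 102 109 110 107 104 101  96  86  83  85  85  80  75]
 [ 22  25  46  87 120 129 128 129 131 131 121  97  90  94  91  80  76]
 [ 16  22  51  96 129 137 135 137 145 151 144 123 109 109  97  82  76]
 [ 16  25  61 109 140 149 148 145 150 158 159 146 126 112  94  81  77]
 [ 15  26  60 103 131 139 139 137 139 146 153 144 121 102  93  89  80]]
[[146 146 136 107  76  62  68  71  68  61  53  50  48  49  48  47  46]
 [145 146 133 100  70  66  67  70  66  66  62  60  60  57  58  56  54]
 [145 145 133  99  74  70  70  71  72  70  69  71  69  68  67  67  66]
 [145 145 131 101  74  70  71  72  72  71  72  71  72  71  70  73  73]
 [129 128 118  92  75  70  69  72  70  70  72  71  72  72  76  78  75]
 [ 87  86  82  78  81  82  79  78  76  75  73  72  71  75  77  77  76]
 [ 41  42  53  80 106 110 108 106 102  98  93  81  74  79  78  78  74]
 [ 19  24  48  93 128 134 131 130 132 133 124 106  93  96  91  79  75]
 [ 15  20  52  99 135 142 136 135 142 152 150 134 120 115  99  82  75]
 [ 15  24  61 110 142 150 150 149 153 160 161 152 134 116  97  82  74]
 [ 12  23  57 104 132 141 141 143 146 153 157 146 123 103  93  86  78]]
```

{"op": "move_arm", "data": {"targets": [[[-4,4,0],[0,0,0],1],[[-9,6,0],[0,0,0],1],[[-15,8,0],[0,0,0],1],[[-21,10,0],[0,0,0],1],[[-27,10,0],[0,0,0],1]]}}

```text
clock: 16.55
tcp_pos: [0.5562, -0.3722, 0.0951]
orientation: [0.0, 0.738, 0.675, 0.0]
wrist_force: [-2.9, 3.2, 8.5]
finger_gap: 0.0171
grip_force: 30.6
```

```bash
python3 chk.py
```

```text
angle -5.9 radius 41.369654953115685 F [-2.9  3.2  8.5]
[-13.0, -1.6] 
bottle_mid [([553, -370, 108], 0.57), ([528, -241, 41], 0.54)]
tab_top [([516, 343, 40], 0.25), ([527, 448, 27], 0.25)]
[]
[[146 146 137 114  96  96 104 104  97  88  80  79  79  80  78  75  68]
 [145 146 134 110  95 103 107 108 109 105 102 102 102 103 103 103  98]
 [146 145 134 108  92  92  94  96  99 101 104 105 106 107 109 112 110]
 [144 142 132 105  86  84  83  86  89  90  91  94  93  97  98 100 102]
 [130 128 118  98  84  81  79  81  84  85  86  85  87  88  89  88  91]
 [ 87  87  83  80  83  86  85  85  85  84  84  82  83  85  85  86  86]
 [ 42  42  50  74 100 110 107 104  99  97  92  85  82  85  85  84  85]
 [ 20  22  47  83 113 128 130 125 124 125 113  95  90  99  94  87  84]
 [ 19  22  54  94 118 132 133 131 141 150 142 122 113 118 104  89  84]
 [ 17  23  66 109 136 146 145 142 153 163 160 146 129 116  99  87  84]
 [ 15  23  59 103 131 141 142 146 154 161 159 143 119 102  92  89  85]]
```

{"op": "move_arm", "data": {"targets": [[[-5,-1,0],[0,0,0],1],[[-11,-2,0],[0,0,0],1],[[-17,-4,0],[0,0,0],1],[[-22,-7,0],[0,0,0],1],[[-27,-10,0],[0,0,0],1]]}}

```text
clock: 17.38
tcp_pos: [0.5443, -0.3976, 0.0951]
orientation: [0.0, 0.738, 0.675, 0.001]
wrist_force: [-1.6, 4.6, 8.9]
finger_gap: 0.0171
grip_force: 30.5
```

```bash
python3 chk.py
```

```text
angle -45.3 radius 41.66074480496563 F [-1.6  4.6  8.9]
[-8.8, -9.7] 
bottle_mid [([525, -242, 37], 0.61)]
tab_top []
[([0.519, 0.466, 0.038], 0.35)]
[[146 145 136 113  96  98 105 105  97  88  81  76  78  80  79  78  75]
 [146 145 134 111  97 101 105 109 108 104 103 102 102 102 102 102  98]
 [145 144 134 107  91  92  94  98 101 101 104 105 105 107 108 112 111]
 [142 144 133 104  86  84  84  85  89  89  92  93  95  95  99 101 103]
 [129 128 118  97  84  81  79  83  83  84  85  86  86  85  88  90  91]
 [ 87  87  83  79  84  83  83  83  84  85  83  85  84  84  85  84  85]
 [ 42  41  49  75  97 104 101  99  97  91  88  85  84  85  83  83  85]
 [ 20  23  43  80 112 123 122 120 121 117 106  94  98 100  92  85  84]
 [ 19  23  48  88 121 130 130 131 144 146 135 120 122 118 101  86  85]
 [ 14  26  61 107 135 140 138 140 154 163 157 146 133 116  97  85  82]
 [ 13  25  60 105 130 135 132 138 155 161 159 143 120 101  92  87  85]]
```

{"op": "move_arm", "data": {"targets": [[[-4,-4,0],[0,0,0],1],[[-7,-9,0],[0,0,0],1],[[-10,-14,0],[0,0,0],1],[[-12,-19,0],[0,0,0],1],[[-14,-25,0],[0,0,0],1]]}}

```text
clock: 18.2
tcp_pos: [0.5192, -0.4099, 0.0951]
orientation: [0.001, 0.738, 0.675, 0.001]
wrist_force: [2.0, 3.1, 6.5]
finger_gap: 0.0169
grip_force: 30.3
```

```bash
python3 chk.py
```

```text
angle -84.2 radius 42.10092270901714 F [2.  3.1 6.5]
[-0.3, -13.2] 
bottle_mid [([525, -242, 40], 0.62)]
tab_top [([525, -284, 70], 0.52)]
[]
[[146 144 135 115  97  96 104 105  97  87  80  77  78  78  79  77  73]
 [146 144 134 110  95  99 105 109 107 105 101 102 101 101 104 102  96]
 [145 144 132 105  93  92  95  96 100 102 102 105 105 106 109 110 111]
 [142 140 128 108  96  97  97  93  90  90  90  94  95  96  99 101 104]
 [129 121 110 107 110 111 110  99  88  84  85  85  84  88  86  90  90]
 [ 86  81  80  93 106 111 108  95  86  84  83  84  84  84  84  85  87]
 [ 42  41  52  77  95 103 103  95  92  90  90  87  82  85  85  85  85]
 [ 20  23  37  69  92 101 101 104 114 116 107  98  95  92  87  85  83]
 [ 12  23  48  81 106 113 112 118 140 145 135 120 114 103  91  84  83]
 [ 18  25  64 104 131 139 136 141 157 165 158 145 127 107  90  84  83]
 [ 11  26  60 105 133 143 148 153 161 164 158 140 120 101  90  89  88]]
```

```bash
python3 - <<'E'
from h import *
p=shot('side'); cv2.imwrite('pics/g.png',cv2.resize(p['pixels'][165:215,355:415,::-1],None,fx=10,fy=10,interpolation=cv2.INTER_CUBIC))
E
```

```text
(no output)
```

View pics/g.png

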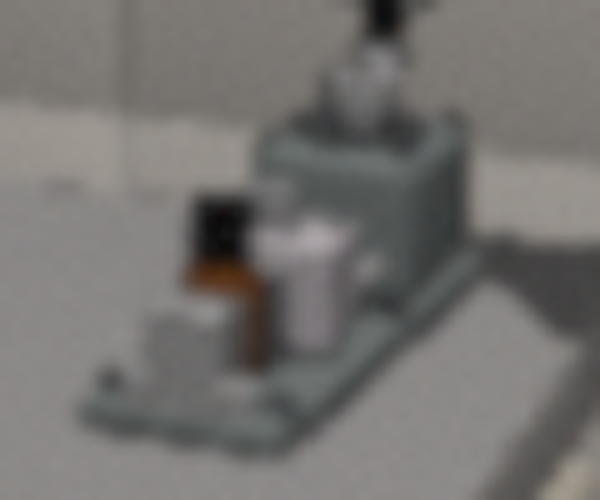

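The tab now stands out of the block at (275,195), and the bottle is upright at (225,240). I release the handle and lift clear.

{"op": "move_arm", "data": {"targets": [[[0,0,0],[0,0,0],0.4],[[0,0,0],[0,0,0],-0.1],[[0,0,0],[0,0,0],-0.1],[[0,0,0],[0,0,0],-0.1],[[0,0,-20],[0,0,0],-0.1]]}}

```text
clock: 19.08
tcp_pos: [0.5165, -0.4091, 0.1118]
orientation: [-0.002, 0.738, 0.675, -0.0]
wrist_force: [0.0, -0.2, 0.6]
finger_gap: 0.0467
grip_force: 0.0
```

{"op": "move_arm", "data": {"targets": [[[0,0,-30],[0,0,0],-0.1],[[0,0,-60],[0,0,0],-0.1],[[0,0,-90],[0,0,0],-0.1],[[0,0,-110],[0,0,0],-0.1],[[0,0,-110],[0,0,0],-0.1]]}}

```text
clock: 19.7
tcp_pos: [0.5183, -0.4109, 0.2255]
orientation: [0.002, 0.738, 0.675, 0.0]
wrist_force: [-1.0, -0.2, -0.2]
finger_gap: 0.0469
grip_force: 0.0
```

```bash
python3 - <<'E'
from h import *
p=shot('side','end.png'); lm(p,['bottle_mid','crank_grip','tab_top']); st()
cv2.imwrite('pics/z.png',cv2.resize(p['pixels'][140:215,335:435,::-1],None,fx=7,fy=7,interpolation=cv2.INTER_CUBIC))
E
```

```text
bottle_mid [([530, -243, 38], 0.4)]
crank_grip []
tab_top []
clock 19.9
joint_pos [-0.7916  0.4889  0.2855  1.3698 -0.      0.869 ]
tcp_pos [ 0.517  -0.4096  0.222 ]
orientation [-1.200e-03  7.381e-01  6.747e-01 -1.000e-04]
wrist_force [-0.0612  0.8178 -0.0585]
finger_gap 0.047
grip_force 0.0
```

View pics/z.png

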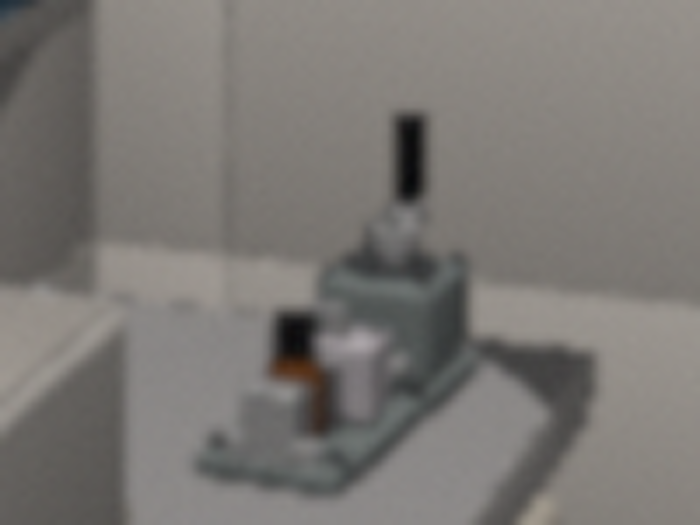

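The crank handle is free at (410,155), the tab is out at (330,312), and the bottle is clamped upright at (295,350). I hand in.

```bash
python3 -c "
from workcell import env
print(env.hand_in())"
```

```text
the job is handed in; nothing more can be done
None
```

The job is handed in after about 20 s on the robot's clock: the bottle stands clamped upright in the vice, the crank was stopped at most about 40° after the tab popped up, the handle is released, and the arm stayed clear of the other things on the bench.

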